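# Clear the pigment carousel for washing

## Task

Take every pigment canister off the carousel for washing: slide the carousel's lock fully out, then for each canister turn the carousel by its centre handle to bring it to the opening in the guard rail, unscrew it a quarter turn anticlockwise, lift it off and put it in the grey wash tub. Once all of them are in the tub, turn the empty carousel back home, with the pointer of its handle towards the middle of the opening, and slide the lock fully in again. Leave the other things on the bench alone.

Things in the scene. Friction and masses are not known exactly. Their poses are not given: they have to be found in the camera images.
- carousel: fixed four-station pigment carousel, base 330 mm across. Origin on its vertical axis at table height. Its own -x side is the front, where the C-shaped steel guard rail (radius 128 to 150 mm, z 119 to 127 mm) is open, about 45 degrees either side. Elsewhere the rail covers the canisters' shoulders, so a canister can be lifted out only at the front
- turret (a joint): angle of the turret, rad, anticlockwise from above positive, 0 = home, end stops at -3.4 and 3.4. Four stations 90 degrees apart; at 0 they are at the carousel's -x, -y, +x and +y. Stays where left (friction 0.35 N m). The lock holds it; the lock goes in only within about 5 degrees of a quarter position
- hub_grip (a point): middle of the turret's centre handle, on the turret axis, 158 mm above the table: an upright black bar 14 mm thick (its y), 60 mm long (its x), 36 mm tall, turning with the turret. A thin round pointer sticks out of its -x end to 52 mm from the axis; at home it points to the carousel's -x
- lock (a joint): travel of the lock slide, m: 0 = fully in (locked), 0.035 = fully out (free), end stops at both. Friction about 2 N; it stays where it is left
- lock_grip (a point): middle of the lock's black grip at the front left of the carousel, 81 mm above the table: a block 16 mm (its x) by 40 mm (its y) by 28 mm tall on a 14 mm square steel stem. Its own +x points away from the carousel axis and is the unlocking direction
- can0: white canister, 0.25 kg, may be absent (None). Origin: centre of its underside, z up. Body 60 mm diameter to z 70 mm, neck 28 mm diameter to 88, then an upright wing grip 14 mm thick (its y), 56 long (its x), z 88 to 124. Two lugs stick out along +y and -y to 42 mm from the axis (20 wide, z 8 to 14)
- can1: canister like can0. On the carousel each stands with its axis 110 mm from the carousel axis, underside 45 mm above the table, its +x pointing radially outwards, lugs hooked under two claws
- can2: canister like can0. To unscrew: turn anticlockwise seen from above by a quarter turn from the seated yaw (60 to 110 degrees frees it; clockwise is blocked; it does not rise by itself), little torque, then lift straight up 30 mm or more
- can3: canister like can0
- tub: loose open grey plastic wash tub, 340 mm (along its x) by 220 mm (along its y), 60 mm tall, walls and floor 6 mm, 0.8 kg. Origin at the centre of its underside. Holds three canisters standing in a row along its x, 100 mm apart
- bowl_a: bystander: white bowl, 120 mm across, 60 mm tall, origin at the centre of its underside
- bowl_b: bystander: white bowl, 140 mm across, 65 mm tall, origin at the centre of its underside
- mug: bystander: white mug, 80 mm across, 90 mm tall, origin at the centre of its underside
- ink_pot: bystander: dark pot, 90 mm across, 60 mm tall, origin at the centre of its underside
- jar: bystander: glass jar, 70 mm across, 100 mm tall, origin at the centre of its underside
- brush: bystander: brush 200 mm long, lying flat
Mind the look-alikes: they are no part of the job. Leave any blue or brown look-alike of the can0 alone.

How it is judged:
On the way, in this order (a step that is already met when the one before it is completed fails the run):
1. the lock is slid fully out (value of joint lock above 0.031 m), for 0.2 s.
2. every canister is in the wash tub, the lock still out (x of can0 in the frame of tub between -0.165 and 0.165 m and y of can0 in the frame of tub between -0.105 and 0.105 m and z of can0 in the frame of tub between -0.005 and 0.06 m and x of can1 in the frame of tub between -0.165 and 0.165 m and y of can1 in the frame of tub between -0.105 and 0.105 m and z of can1 in the frame of tub between -0.005 and 0.06 m and x of can2 in the frame of tub between -0.165 and 0.165 m and y of can2 in the frame of tub between -0.105 and 0.105 m and z of can2 in the frame of tub between -0.005 and 0.06 m and x of can3 in the frame of tub between -0.165 and 0.165 m and y of can3 in the frame of tub between -0.105 and 0.105 m and z of can3 in the frame of tub between -0.005 and 0.06 m and value of joint lock above 0.028 m), for 0.2 s.
At the end, for the whole second after the job is handed in: every canister lies or stands at rest in the wash tub (its origin within the tub's walls and less than 60 mm above the tub's underside), the tub flat at rest, the turret within 0.13 rad of home and the lock within 4 mm of fully in (x of can0 in the frame of tub between -0.165 and 0.165 m and y of can0 in the frame of tub between -0.105 and 0.105 m and z of can0 in the frame of tub between -0.005 and 0.06 m and x of can1 in the frame of tub between -0.165 and 0.165 m and y of can1 in the frame of tub between -0.105 and 0.105 m and z of can1 in the frame of tub between -0.005 and 0.06 m and x of can2 in the frame of tub between -0.165 and 0.165 m and y of can2 in the frame of tub between -0.105 and 0.105 m and z of can2 in the frame of tub between -0.005 and 0.06 m and x of can3 in the frame of tub between -0.165 and 0.165 m and y of can3 in the frame of tub between -0.105 and 0.105 m and z of can3 in the frame of tub between -0.005 and 0.06 m and linear speed of each of can0, can1, can2, can3, tub below 0.03 m/s and value of joint lock below 0.004 m and value of joint turret between -0.13 and 0.13 rad and angle between tub's own z axis and vertical below 0.1 rad); the robot touches nothing.
It fails at once if a bystander (bowl, mug, pot, jar or brush) pushed more than 60 mm (distance of any of bowl_a, bowl_b, mug, ink_pot, jar, brush from where it was at the start of the episode above 0.06 m).
Of can0, can1, can2, can3 only 2 to 3 are there at a start; the rules pass over those that are not, and their reading is None.
At some moment in a run one of tub may be knocked a few centimetres aside while the robot is not near it.
Once in a run the grip may slacken for a moment while it holds something.
It also fails if it takes over 210 s, if anything falls off the work surface, if the arm or the gripper's body presses on something with over 40 N, if the wrist force passes 120 N, or if a joint passes its speed limit or range.

## Robot

A 7-joint arm with a two-finger parallel gripper is mounted at the origin on the work surface. World frame = base frame: x ahead of the robot, y to its left, z up, the work surface at z = 0. Lengths are in m, angles in rad, forces in N, time in s.
With the tool pointing down it reaches from about 0.425 to 0.875 m from the base axis. Payload 4.7 kg.
Tool frame: the origin (TCP) lies midway between the tips of the shut fingers; the grasp point (between the pads) lies ctrl.grasp_offset behind it (ctrl.grasp_offset is the distance from the TCP to the grasp point, in m); z points along the fingers, y is the line along which they close (so a half turn about z gives the same grasp; the last joint's range is limited). The gripper opens to 87 mm and grips with 3 to 60 N. Pads are 19 mm wide; open, the fingers measure 117 mm over their backs; the gripper's body (75 mm by 190 mm) begins 51 mm behind the grasp point.
Start: joints at [-1.146, 0.321, -0.07, 1.45, 0.023, 1.371, -0.057], TCP at [0.26, 0.596, 0.223] pointing down, gripper open.
Joint ranges: [-2.86, 2.86], [-0.3, 2.09], [-1.38, 1.24], [0.06, 2.45], [-1.56, 4.7], [0.09, 2.05], [-2.69, 2.69]. Speed limits (rad/s): [2.57, 2.57, 3.14, 3.14, 3.14, 3.14, 3.14].

## Interface

Orientations are given as a rotation vector (axis times angle).
In Python, from bench import ctrl gives the robot as it stands. The module is installed in compiled form; this text tells all that it offers.
- The arm moves only by the tool jog_arm, never from a script. Its argument "moves" is one flat list of numbers, 7 for each row, row after row: the shift along the tool's x, y, z in units of 30 cm (1.0 is 30 cm), then the turn, a rotation vector about the tool's x, y, z in units of 60 degrees (1.0 is 60 degrees), then the gripper's target within -1 to 1 (fully open at 1, half-way at 0, shut at -1). In form: [x, y, z, wx, wy, wz, fingers, x, y, z, wx, wy, wz, fingers, ...]. A call has exactly 8 rows; each row is the pose to reach, as a shift and turn from the pose commanded when the call began, along the tool's axes at that moment; what a row does not reach only later rows make up. A row lasts 1/8 s, in which the tool goes at most 62.5 mm and 10.7 degrees, less where a joint would pass 70% of its speed; a pose out of reach is approached as far as the arm can. A call with a number of a shift or a turn outside -1 to 1 is refused whole. A call with a gripper value outside its range is refused whole. The fingers move at their own pace and stop on an object; "newtons" is the grip in N (left out, the last holds). Time passes only in rows, so rows that repeat a pose let the fingers close, or fill a call up. It gives the time, the measured TCP pose, the force, the opening and the grip force at its end, in the units of the state.
- ctrl.get_state(): the state, without advancing time (a new reading comes with each control period).
- ctrl.get_image(name): name is "side" or "top"; returns a dict with "pixels" (384x512x3 uint8, red, green, blue), "fx", "fy", "cx", "cy" (pixels), "xyz" and "rotation" of the camera in the world. Camera axes: x right, y up, looking along -z (the intrinsics and any distortion apply to the point x, -y, -z); pixel columns grow to the right and rows downward; lengths in m; the calibration is good to about 2 mm. A picture is of the moment at which its call begins. There is no depth.
- ctrl.close_job(): hands the job in; it is judged then, once.
The state is a dict: "time": time; "joint_positions": joint angles; "qd": joint speeds; "joint_torque": joint torques, N m; "position": TCP position; "tool_rot": TCP orientation; "ft_force": force on the tool from outside, world axes, zero at the start; "torque": the same for the moment, N m; "grip_width": opening from 0.0 (shut) to 1.0 (fully open); "grip_force": force on a finger pad.
Only numpy, scipy, OpenCV 4.12 (cv2) and the standard library are available. Lean on these libraries where they do the work, as an engineer would, in place of code of your own. Each camera call takes 0.05 s, during which the arm holds its last target. There are 200 camera calls.

## Working session

There is one attempt and no reset: what is moved stays moved. The work goes in short steps, Python scripts to look and compute and a tool call to move; the robot and the scene stay as the last step left them, time stands still between calls to the robot, and variables do not carry over. Pictures are saved under pics/ and viewed, at most 14 in all, crops included, and the job is handed in when it is done.

Besides the shell and the picture viewer there is one more tool, called after "Request:" by a JSON object that holds its "method" and its "body", one argument or row to a line. jog_arm: Moves the arm, as the interface text tells. Its arguments: {"type":"object","properties":{"moves":{"type":"array"},"newtons":{"type":"number"}},"required":["moves"]}

```bash
mkdir -p pics; cat > h.py <<'E'
import numpy as np, cv2
from bench import ctrl
from scipy.spatial.transform import Rotation as R
def snap(name,fn=None):
    im=ctrl.get_image(name)
    if fn: cv2.imwrite('pics/'+fn,cv2.cvtColor(im['pixels'],cv2.COLOR_RGB2BGR))
    return im
def camR(im):
    r=np.array(im['rotation'],float)
    return r if r.shape==(3,3) else R.from_rotvec(r).as_matrix()
def ray(im,u,v,z):
    d=camR(im)@np.array([(u-im['cx'])/im['fx'],-(v-im['cy'])/im['fy'],-1])
    o=np.array(im['xyz']); return o+d*(z-o[2])/d[2]
def proj(im,p):
    q=camR(im).T@(np.array(p)-np.array(im['xyz']))
    return im['cx']+im['fx']*q[0]/-q[2], im['cy']-im['fy']*q[1]/-q[2]
E
python3 - <<'E'
from h import *
for n in ('side','top'):
    im=snap(n,n+'0.png'); print(n,{k:v for k,v in im.items() if k!='pixels'})
print(ctrl.get_state(),ctrl.grasp_offset)
E
```

```text
side {'fx': 445.47225178053594, 'fy': 445.47225178053594, 'cx': 258.38982118856296, 'cy': 185.8689771580029, 'xyz': array([ 0.0201333 , -0.95016195,  1.35401615]), 'rotation': array([ 0.71875934, -0.18336832, -0.44775346])}
top {'fx': 448.2146471375426, 'fy': 448.2146471375426, 'cx': 256.9227762994164, 'cy': 187.90007469368706, 'xyz': array([0.32716295, 0.07683951, 1.41691246]), 'rotation': array([ 0.11993089, -0.15659188, -1.55246129])}
{'time': 0.1, 'joint_positions': array([-1.14588529,  0.32171293, -0.07006614,  1.45155466,  0.02258729,
        1.37076165, -0.05689407]), 'qd': array([ 0.00047499, -0.00202616,  0.00046392, -0.0023639 , -0.00060906,
       -0.00065667, -0.00107389]), 'joint_torque': array([-3.83484403e-04, -4.92577100e+01, -4.06015115e-01, -3.13394308e+01,
       -6.41924841e-02,  3.96378385e-02,  7.63962043e-05]), 'position': array([0.25943725, 0.59545436, 0.22159322]), 'tool_rot': array([-6.40699589e-01, -3.07530713e+00,  2.56150149e-03]), 'ft_force': array([ 0.27626486,  0.6781969 , -1.12738554]), 'torque': array([-0.04062941, -0.00126571,  0.04419027]), 'grip_force': 0.0, 'grip_width': 0.9973745241505376} 0.0187
```

View pics/top0.png

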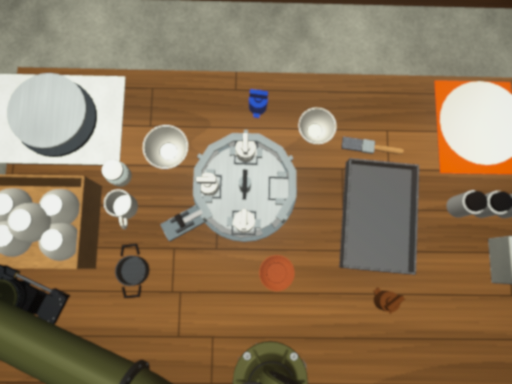

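View pics/side0.png

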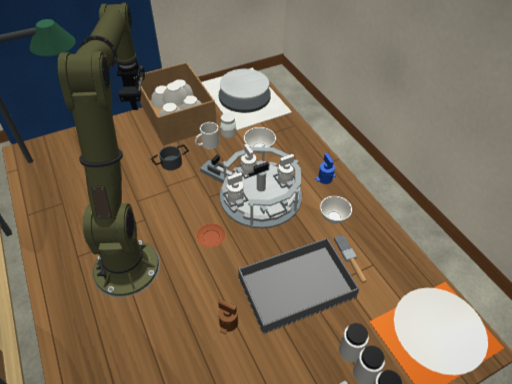

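The top view shows canisters near (245,147), (208,183) and (244,222), with an empty station at (278,188). The lock grip is near (185,222), the tub near (380,216), and the blue and brown decoys near (258,100) and (388,300). I'll zoom in next.

```bash
python3 - <<'E'
import cv2
a=cv2.imread('pics/top0.png')[115:255,145:315]; b=cv2.imread('pics/side0.png')[130:235,190:320]
a=cv2.resize(a,None,fx=4.6,fy=4.2857*1.0733/1.0,interpolation=3) if 0 else cv2.resize(a,None,fx=4.2,fy=4.2,interpolation=3)
b=cv2.resize(b,None,fx=5.5,fy=5.5,interpolation=3)
cv2.imwrite('pics/ca.png',a);cv2.imwrite('pics/cb.png',b)
E
```

```text
(no output)
```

View pics/ca.png

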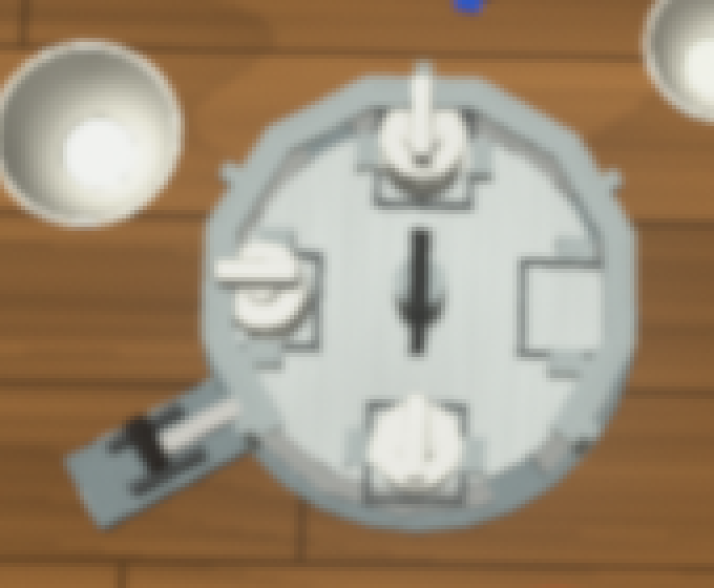

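View pics/cb.png

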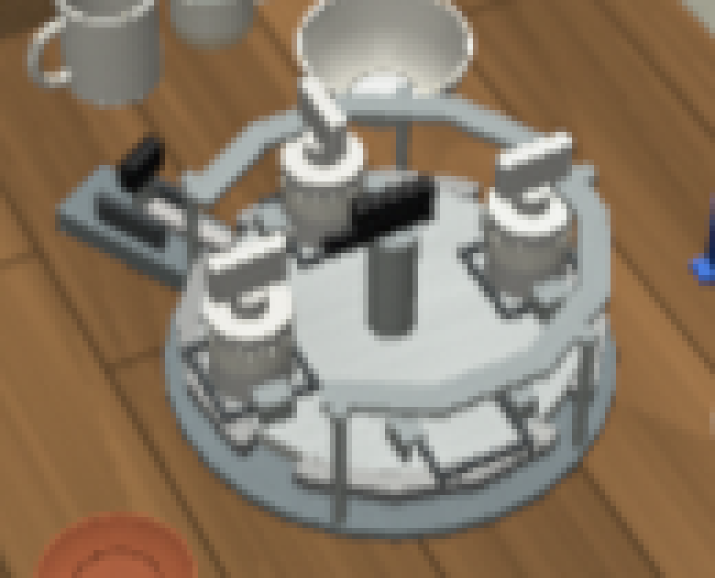

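```bash
python3 - <<'E'
from h import *
def comps(im,mask,box,amin=15):
    m=np.zeros_like(mask); x0,y0,x1,y1=box; m[y0:y1,x0:x1]=mask[y0:y1,x0:x1]
    n,l,s,c=cv2.connectedComponentsWithStats(m.astype(np.uint8))
    for i in range(1,n):
        if s[i,4]>=amin:
            ys,xs=np.where(l==i); pts=np.c_[xs,ys].astype(np.float32)
            yield c[i],s[i],cv2.minAreaRect(pts),pts
def load(n):
    return snap(n)
t=load('top');s=load('side')
g=lambda im:im['pixels'].max(2).astype(int)
for im,nm,bh,bl in ((t,'top',(225,160,265,205),(165,205,200,235)),(s,'side',(248,155,275,185),(205,150,225,172))):
    for tag,b in (('hub',bh),('lock',bl)):
        for c,st,r,p in comps(im,g(im)<75,b):
            z=.17 if tag=='hub' else .09
            print(nm,tag,c,st,r,[ray(im,*q,z).round(4)[:2] for q in cv2.boxPoints(r)],ray(im,*c,z).round(4))
# white wings in top
for c,st,r,p in comps(t,g(t)>225,(190,128,262,242)):
    print('white',c,st,r,ray(t,*c,.165).round(4))
# tub dark mask
px=t['pixels'].astype(int); m=(px.max(2)<130)&(px.max(2)-px.min(2)<25)
for c,st,r,p in comps(t,m,(330,150,430,285),500):
    print('tub',c,st,r)
    for q in cv2.boxPoints(r): print(q,ray(t,*q,.06).round(4)[:2],ray(t,*q,0).round(4)[:2])
# base disc: project guess
for nm,im in(('top',t),('side',s)):
    for p in ((.5,0,.17),): print(nm,proj(im,p))
E
```

```text
top hub [244.31578947 183.71929825] [242 171   5  25  57] ((244.0, 183.0), (24.0, 4.0), 90.0) [array([0.5978, 0.0919]), array([0.598 , 0.0805]), array([0.5289, 0.0794]), array([0.5287, 0.0907])] [0.5611 0.0847 0.17  ]
top lock [179.7752809  221.12359551] [174 215  13  16  89] ((179.9852752685547, 221.30882263183594), (14.920376777648926, 8.917925834655762), 59.03623962402344) [array([0.4718, 0.2965]), array([0.4858, 0.2745]), array([0.4482, 0.2504]), array([0.4343, 0.2723])] [0.4605 0.2741 0.09  ]
side hub [259.21014493 168.92028986] [248 163  21  14 138] ((258.10003662109375, 168.6999969482422), (8.497057914733887, 22.807893753051758), 63.43495178222656) [array([0.5139, 0.0885]), array([0.6065, 0.1023]), array([0.6004, 0.0603]), array([0.5093, 0.0476])] [0.5602 0.0716 0.17  ]
side lock [216.11688312 160.76623377] [211 155  13  13  77] ((216.3965606689453, 162.2413787841797), (13.741456031799316, 9.47046184539795), 68.19859313964844) [array([0.4455, 0.2876]), array([0.4856, 0.2906]), array([0.4743, 0.2145]), array([0.4354, 0.2122])] [0.4624 0.2589 0.09  ]
side lock [212.25714286 169.
[... 856 characters left out ...]
3.11067194 219.49011858] [234 209  20  20 253] ((243.59458923339844, 220.06756591796875), (19.41335678100586, 18.483375549316406), 35.53767776489258) [0.4601 0.0864 0.165 ]
tub [379.65965916 216.47630302] [ 340  159   79  115 8039] ((379.97100830078125, 216.0511016845703), (74.89635467529297, 111.2145004272461), 3.012787342071533)
[339.65195 269.61325] [ 0.3249 -0.2041] [ 0.3248 -0.2165]
[345.49722 158.55247] [ 0.667  -0.2296] [ 0.682  -0.2431]
[420.29007 162.48895] [ 0.6585 -0.465 ] [ 0.6731 -0.489 ]
[414.4448  273.54974] [ 0.3159 -0.4293] [ 0.3154 -0.4517]
top (np.float64(274.1166554320729), np.float64(205.5837600744086))
side (np.float64(253.38437284367674), np.float64(187.1458950306922))
```

```bash
python3 - <<'E'
from h import *
from scipy.optimize import least_squares
t=snap('top');s=snap('side')
A=lambda x,y:(x/4.2+145-.4,y/4.2+115-.4)
B=lambda x,y:(x/5.5+190-.4,y/5.5+130-.4)
P=lambda n,p,z:print(n,ray(t if n[0]=='t' else s,*p,z).round(4)[:2])
P('t far end top',A(421,228),.176);P('t tip',A(417,353),.158)
P('t base bottom',A(420,530),.02);P('t base bottom z0',A(420,530),.0)
P('s bar top far end mid',B(425,182),.176);P('s bar top near end mid',B(358,201),.176)
P('t wing back outer',A(422,68),.169);P('t wing front outer?',A(425,460),.169)
P('t wing left outer',A(217,269),.169);P('t wing left inner',A(298,269),.169)
P('s frontwing outer',B(213,268),.169);P('s frontwing inner',B(284,245),.169)
P('s backwing inner',B(500,152),.169);P('s backwing outer',B(568,138),.169)
P('t rail end L',A(250,437),.127);P('t rail end R',A(585,443),.127)
P('s rail end L',B(195,190),.123);P('s rail end R',B(345,400),.123)
# lock grip triangulation
def tri(a,b):
    f=lambda p:np.r_[np.subtract(proj(t,p),a),np.subtract(proj(s,p),b)]
    r=least_squares(f,[.5,.1,.1]);return r.x.round(4),abs(r.fun).max().round(2)
print('lock',tri((179.8,221.1),(216.1,160.8)))
print('hub',tri(A(421,270),B(391,192)))
E
```

```text
t far end top [0.6028 0.0839]
t tip [0.5202 0.0853]
t base bottom [0.4093 0.0818]
t base bottom z0 [0.4105 0.0819]
s bar top far end mid [0.598  0.0826]
s bar top near end mid [0.549  0.0867]
t wing back outer [0.7171 0.0851]
t wing front outer? [0.4468 0.0787]
t wing left outer [0.5737 0.2209]
t wing left inner [0.5746 0.1664]
s frontwing outer [0.4382 0.0802]
s frontwing inner [0.4893 0.0781]
s backwing inner [0.6617 0.0915]
s backwing outer [0.7109 0.0825]
t rail end L [0.465 0.199]
t rail end R [ 0.4641 -0.0311]
s rail end L [0.4745 0.1947]
s rail end R [ 0.4826 -0.0263]
lock (array([0.4644, 0.276 , 0.073 ]), np.float64(0.95))
hub (array([0.5733, 0.0836, 0.1768]), np.float64(0.21))
```

```bash
cat >> h.py <<'E'
def toolR(phi):  # pointing down, tool y at angle phi (deg) from above
    a=np.radians(phi); y=np.array([np.cos(a),np.sin(a),0]); z=np.array([0,0,-1.]); return np.c_[np.cross(y,z),y,z]
def cur():
    s=ctrl.get_state(); M=R.from_rotvec(s['tool_rot']).as_matrix()
    return s,M,np.degrees(np.arctan2(M[1,1],M[0,1]))
def plan(*wps,ref=None):
    """wps (x,y,z,phi) ; prints shift/turn units relative to ref=(x,y,z,phi) or the measured pose"""
    s,M,ph=cur(); p0=s['position']
    print('t',s['time'],'pos',p0.round(4),'phi',ph.round(1),'w',round(s['grip_width'],3),'gf',round(s['grip_force'],1),'ft',s['ft_force'].round(1))
    if ref is not None: p0=np.array(ref[:3]); M=toolR(ref[3])
    for w in wps:
        d=M.T@(np.array(w[:3])-p0)/.3; r=(R.from_matrix(M.T@toolR(w[3]))).as_rotvec()/np.radians(60)
        print(w,'->',d.round(3),r.round(3))
AX=np.array([.574,.084])
E
python3 - <<'E'
from h import *
plan((.4635,.2755,.24,30),(.4635,.2755,.13,30),(.4635,.2755,.073,30))
E
```

```text
t 0.3 pos [0.2595 0.5958 0.2222] phi 66.5 w 1.004 gf 0.0 ft [ 0.3  0.1 -0.7]
(0.4635, 0.2755, 0.24, 30) -> [-1.05  -0.707 -0.059] [-0.001  0.     0.608]
(0.4635, 0.2755, 0.13, 30) -> [-1.05  -0.707  0.308] [-0.001  0.     0.608]
(0.4635, 0.2755, 0.073, 30) -> [-1.05  -0.707  0.498] [-0.001  0.     0.608]
```

Request:
{"method": "jog_arm", "body": {
  "moves": [-0.1,-0.1,-0.06,0,0,0.1,1,-0.3,-0.2,-0.06,0,0,0.2,1,-0.5,-0.35,-0.06,0,0,0.35,1,-0.7,-0.5,-0.06,0,0,0.5,1,-0.85,-0.6,-0.06,0,0,0.6,1,-1.0,-0.707,-0.06,0,0,0.608,1,-1.0,-0.707,0.1,0,0,0.608,1,-1.0,-0.707,0.2,0,0,0.608,1],
  "newtons": 30
}}

```text
time: 1.3
position: [0.4506, 0.2792, 0.1612]
tool_rot: [-1.577, -2.717, 0.001]
ft_force: [-0.6, -0.1, 0.4]
grip_width: 1.003
grip_force: 0.0
```

```bash
python3 - <<'E'
from h import *
plan((.4635,.2755,.073,30))
E
```

```text
t 1.3 pos [0.4506 0.2792 0.1612] phi 29.7 w 1.003 gf 0.0 ft [-0.6 -0.1  0.4]
(0.4635, 0.2755, 0.073, 30) -> [-0.032  0.032  0.294] [-0.001  0.    -0.004]
```

Request:
{"method": "jog_arm", "body": {
  "moves": [-0.032,0.032,0,0,0,0,1,-0.032,0.032,0.1,0,0,0,1,-0.032,0.032,0.2,0,0,0,1,-0.032,0.032,0.29,0,0,0,1,-0.032,0.032,0.29,0,0,0,-1,-0.032,0.032,0.29,0,0,0,-1,-0.032,0.032,0.29,0,0,0,-1,-0.032,0.032,0.29,0,0,0,-1]
}}

```text
time: 2.3
position: [0.4637, 0.2786, 0.0767]
tool_rot: [1.571, 2.72, 0.003]
ft_force: [-0.8, -1.2, 0.2]
grip_width: 0.634
grip_force: 0.0
```

```bash
python3 - <<'E'
from h import *
plan((.4635,.2755,.073,30))
t=snap('top');s=snap('side')
a=cv2.resize(t['pixels'][150:290,120:300],None,fx=2.2,fy=2.2,interpolation=3)
b=cv2.resize(s['pixels'][110:250,170:330],None,fx=2.2,fy=2.2,interpolation=3)
cv2.imwrite('pics/l1.png',np.hstack([a,b])[:,:,::-1])
E
```

```text
t 2.3 pos [0.4637 0.2786 0.0767] phi 30.0 w 0.634 gf 0.0 ft [-0.8 -1.2  0.2]
(0.4635, 0.2755, 0.073, 30) -> [-0.009 -0.006  0.012] [ 0.002 -0.    -0.   ]
```

View pics/l1.png

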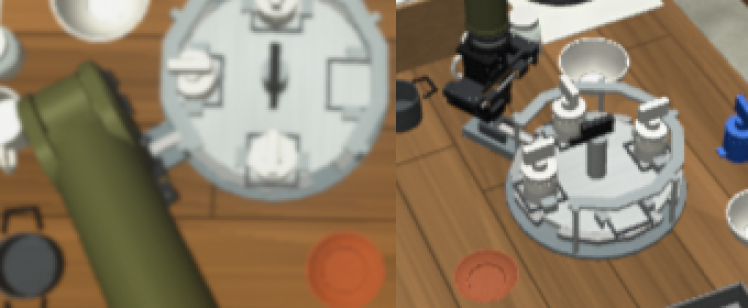

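The gripper straddles the lock grip and is still closing. Next I'll finish the grip, pull the slide outward and check it.

Request:
{"method": "jog_arm", "body": {
  "moves": [0,0,0,0,0,0,-1,0,0,0,0,0,0,-1,0,0,0,0,0,0,-1,0.03,0,0,0,0,0,-1,0.06,0,0,0,0,0,-1,0.09,0,0,0,0,0,-1,0.115,0,0,0,0,0,-1,0.125,0,0,0,0,0,-1]
}}

```text
time: 3.4
position: [0.4457, 0.308, 0.0758]
tool_rot: [1.57, 2.717, -0.004]
ft_force: [2.7, -10.2, 7.7]
grip_width: 0.455
grip_force: 30.0
```

Request:
{"method": "jog_arm", "body": {
  "moves": [0,0,0,0,0,0,-1,0,0,0,0,0,0,-1,0,0,0,0,0,0,-1,0,0,0,0,0,0,-1,0,0,0,0,0,0,-1,0,0,0,0,0,0,-1,0,0,0,0,0,0,-1,0,0,0,0,0,0,-1]
}}

```text
time: 4.4
position: [0.4457, 0.308, 0.0758]
tool_rot: [1.572, 2.717, -0.003]
ft_force: [0.9, -6.9, 6.0]
grip_width: 0.457
grip_force: 30.0
```

Request:
{"method": "jog_arm", "body": {
  "moves": [-0.005,0,0,0,0,0,1,-0.005,0,0,0,0,0,1,-0.005,0,0,0,0,0,1,-0.005,0,-0.05,0,0,0,1,-0.005,0,-0.2,0,0,0.15,1,-0.005,0,-0.4,0,0,0.3,1,-0.005,0,-0.5,0,0,0.45,1,-0.005,0,-0.5,0,0,0.6,1]
}}

```text
time: 5.4
position: [0.4467, 0.3108, 0.2304]
tool_rot: [-2.34, -2.096, -0.013]
ft_force: [-0.2, 0.8, -0.6]
grip_width: 0.999
grip_force: 0.0
```

```bash
python3 - <<'E'
from h import *
plan((.464,.084,.225,-66),(.464,.084,.225,-90),(.464,.084,.136,-90))
E
```

```text
t 5.4 pos [0.4467 0.3108 0.2304] phi -6.3 w 0.999 gf 0.0 ft [-0.2  0.8 -0.6]
(0.464, 0.084, 0.225, -66) -> [-0.745  0.14   0.014] [ 0.001 -0.008  0.995]
(0.464, 0.084, 0.225, -90) -> [-0.745  0.14   0.014] [-0.    -0.008  1.395]
(0.464, 0.084, 0.136, -90) -> [-0.747  0.139  0.311] [-0.    -0.008  1.395]
```

Request:
{"method": "jog_arm", "body": {
  "moves": [-0.1,0.02,0,0,0,0.15,1,-0.25,0.04,0,0,0,0.3,1,-0.4,0.07,0,0,0,0.45,1,-0.55,0.1,0,0,0,0.6,1,-0.7,0.13,0.01,0,-0.005,0.75,1,-0.745,0.14,0.014,0,-0.008,0.9,1,-0.745,0.14,0.014,0,-0.008,1.0,1,-0.745,0.14,0.014,0,-0.008,1.0,1]
}}

```text
time: 6.4
position: [0.4637, 0.0826, 0.2223]
tool_rot: [3.068, 0.653, -0.007]
ft_force: [0.3, -0.5, 0.9]
grip_width: 1.0
grip_force: 0.0
```

```bash
python3 - <<'E'
from h import *
plan((.464,.084,.225,-90),(.464,.084,.136,-90))
E
```

```text
t 6.4 pos [0.4637 0.0826 0.2223] phi -66.0 w 1.0 gf 0.0 ft [ 0.3 -0.5  0.9]
(0.464, 0.084, 0.225, -90) -> [ 0.003 -0.004 -0.009] [0.005 0.004 0.4  ]
(0.464, 0.084, 0.136, -90) -> [ 0.004 -0.005  0.288] [0.005 0.004 0.4  ]
```

Request:
{"method": "jog_arm", "body": {
  "moves": [0.004,-0.005,0,0.005,0.004,0.17,1,0.004,-0.005,0,0.005,0.004,0.34,1,0.004,-0.005,0.05,0.005,0.004,0.4,1,0.004,-0.005,0.2,0.005,0.004,0.4,1,0.004,-0.005,0.288,0.005,0.004,0.4,1,0.004,-0.005,0.288,0.005,0.004,0.4,-1,0.004,-0.005,0.288,0.005,0.004,0.4,-1,0.004,-0.005,0.288,0.005,0.004,0.4,-1]
}}

```text
time: 7.4
position: [0.4646, 0.0844, 0.1366]
tool_rot: [-3.141, -0.001, -0.002]
ft_force: [0.4, -0.2, -0.6]
grip_width: 0.741
grip_force: 0.0
```

Request:
{"method": "jog_arm", "body": {
  "moves": [0,0,0,0,0,0,-1,0,0,0,0,0,0,-1,0,0,0,0,0,0,-1,0,0,0,0,0,0,-1,0,0,0,0,0,0,-1,0,0,0,0,0,0,-1,0,0,0,0,0,0,-1,0,0,0,0,0,0,-1]
}}

```text
time: 8.4
position: [0.4634, 0.084, 0.1348]
tool_rot: [3.141, -0.0, -0.003]
ft_force: [-0.5, 0.8, -0.7]
grip_width: 0.161
grip_force: 3.0
```

```bash
python3 - <<'E'
from h import *
plan((.464,.084,.136,0))
print(cur()[0]['joint_positions'].round(2))
s=snap('side')
b=cv2.resize(s['pixels'][90:250,160:330],None,fx=3.2,fy=3.2,interpolation=3)
cv2.imwrite('pics/g1.png',b[:,:,::-1])
E
```

```text
t 8.4 pos [0.4634 0.084  0.1348] phi -90.0 w 0.161 gf 3.0 ft [-0.5  0.8 -0.7]
(0.464, 0.084, 0.136, 0) -> [ 0.002 -0.    -0.004] [-1.0e-03  2.0e-03 -1.5e+00]
[-0.66 -0.    0.43  2.    0.    1.14 -1.81]
```

View pics/g1.png

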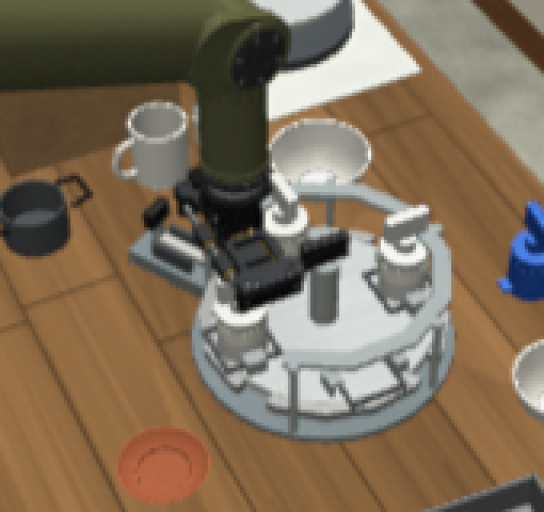

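The wing is gripped, with an opening of about 14 mm. The lock now sits about 35 mm out. Next I'll unscrew by 87° anticlockwise and lift.

Request:
{"method": "jog_arm", "body": {
  "moves": [0,0,0,0,0,0,-1,0,0,0,0,0,-0.15,-1,0,0,0,0,0,-0.3,-1,0,0,0,0,0,-0.45,-1,0,0,0,0,0,-0.6,-1,0,0,0,0,0,-0.75,-1,0,0,0,0,0,-0.9,-1,0,0,0,0,0,-0.95,-1],
  "newtons": 35
}}

```text
time: 9.45
position: [0.4632, 0.0837, 0.1348]
tool_rot: [-2.759, -1.502, 0.004]
ft_force: [-0.2, -0.4, -1.2]
grip_width: 0.16
grip_force: 35.0
```

Request:
{"method": "jog_arm", "body": {
  "moves": [0,0,0,0,0,-0.12,-1,0,0,0,0,0,-0.25,-1,0,0,0,0,0,-0.38,-1,0,0,0,0,0,-0.5,-1,0,0,0,0,0,-0.5,-1,0,0,-0.05,0,0,-0.5,-1,0,0,-0.15,0,0,-0.5,-1,0,0,-0.2,0,0,-0.5,-1]
}}

```text
time: 10.45
position: [0.4646, 0.0842, 0.1972]
tool_rot: [2.28, 2.161, 0.002]
ft_force: [0.8, 0.6, -1.9]
grip_width: 0.16
grip_force: 35.0
```

```bash
python3 - <<'E'
from h import *
t=snap('top')
px=t['pixels'].astype(int); m=((px.max(2)<130)&(px.max(2)-px.min(2)<25)).astype(np.uint8); m[:150]=0;m[285:]=0;m[:,:330]=0;m[:,430:]=0
n,l,s,c=cv2.connectedComponentsWithStats(m); i=1+s[1:,4].argmax(); ys,xs=np.where(l==i)
r=cv2.minAreaRect(np.c_[xs,ys].astype(np.float32)); print(r,s[i])
print([ray(t,*q,.06).round(3)[:2] for q in cv2.boxPoints(r)])
plan((.59,-.345,.26,0),(.59,-.345,.1,0))
E
```

```text
((379.99725341796875, 216.052490234375), (74.84379577636719, 111.10938262939453), 3.012787342071533) [ 340  159   79  115 8021]
[array([ 0.325, -0.204]), array([ 0.667, -0.23 ]), array([ 0.658, -0.465]), array([ 0.316, -0.429])]
t 10.5 pos [0.4653 0.0844 0.1986] phi -3.1 w 0.156 gf 35.0 ft [ 0.4  0.9 -1.3]
(0.59, -0.345, 0.26, 0) -> [-1.407  0.493 -0.206] [ 0.003 -0.002 -0.051]
(0.59, -0.345, 0.1, 0) -> [-1.408  0.491  0.328] [ 0.003 -0.002 -0.051]
```

Request:
{"method": "jog_arm", "body": {
  "moves": [0,0,-0.15,0,0,0,-1,-0.1,0.03,-0.2,0,0,0,-1,-0.25,0.08,-0.2,0,0,0,-1,-0.4,0.14,-0.2,0,0,0,-1,-0.55,0.2,-0.2,0,0,0,-1,-0.7,0.25,-0.2,0,0,0,-1,-0.85,0.3,-0.2,0,0,0,-1,-1.0,0.35,-0.2,0,0,0,-1]
}}

```text
time: 11.5
position: [0.553, -0.2221, 0.2545]
tool_rot: [-2.278, -2.161, 0.003]
ft_force: [-0.1, 0.0, -2.5]
grip_width: 0.159
grip_force: 35.0
```

```bash
python3 - <<'E'
from h import *
plan((.592,-.3445,.26,-4),(.592,-.3445,.1,-4))
E
```

```text
t 11.5 pos [ 0.553  -0.2221  0.2545] phi -3.0 w 0.159 gf 35.0 ft [-0.1  0.  -2.5]
(0.592, -0.3445, 0.26, -4) -> [-0.401  0.151 -0.018] [-0.002  0.     0.016]
(0.592, -0.3445, 0.1, -4) -> [-0.4    0.152  0.515] [-0.002  0.     0.016]
```

Request:
{"method": "jog_arm", "body": {
  "moves": [-0.15,0.05,0,0,0,0,-1,-0.3,0.11,0,0,0,0.016,-1,-0.4,0.15,0,0,0,0.016,-1,-0.4,0.15,0.05,0,0,0.016,-1,-0.4,0.15,0.2,0,0,0.016,-1,-0.4,0.15,0.35,0,0,0.016,-1,-0.4,0.15,0.42,0,0,0.016,-1,-0.4,0.15,0.42,0,0,0.016,-1]
}}

```text
time: 12.5
position: [0.5905, -0.3418, 0.1273]
tool_rot: [-2.293, -2.141, 0.004]
ft_force: [0.8, -0.2, -2.3]
grip_width: 0.157
grip_force: 35.0
```

```bash
python3 - <<'E'
from h import *
plan((.592,-.3445,.1,-4))
E
```

```text
t 12.5 pos [ 0.5905 -0.3418  0.1273] phi -3.9 w 0.157 gf 35.0 ft [ 0.8 -0.2 -2.3]
(0.592, -0.3445, 0.1, -4) -> [-0.009  0.006  0.091] [-0.004 -0.001  0.001]
```

Request:
{"method": "jog_arm", "body": {
  "moves": [-0.005,0.005,0.05,0,0,0,-1,-0.005,0.005,0.09,0,0,0,-1,-0.005,0.005,0.092,0,0,0,-1,-0.005,0.005,0.092,0,0,0,0,-0.005,0.005,0.092,0,0,0,0.2,-0.005,0.005,0.092,0,0,0,0.5,-0.005,0.005,0,0,0,0,0.5,-0.005,0.005,-0.1,0,0,0,0.5]
}}

```text
time: 13.5
position: [0.5925, -0.3448, 0.1595]
tool_rot: [-2.296, -2.142, 0.003]
ft_force: [0.5, -0.2, -0.1]
grip_width: 0.643
grip_force: 0.0
```

Request:
{"method": "jog_arm", "body": {
  "moves": [0,0,-0.2,0,0,0,1,0,0,-0.35,0,0,0.1,1,0.15,0,-0.35,0,0,0.25,1,0.3,0,-0.35,0,0,0.4,1,0.5,0,-0.35,0,0,0.55,1,0.7,0,-0.35,0,0,0.7,1,0.85,0,-0.35,0,0,0.85,1,1.0,0,-0.35,0,0,1.0,1]
}}

```text
time: 14.5
position: [0.6137, -0.0437, 0.2643]
tool_rot: [-3.062, -0.7, 0.001]
ft_force: [0.1, 0.2, 0.1]
grip_width: 0.996
grip_force: 0.0
```

```bash
python3 - <<'E'
from h import *
t=snap('top')
s=snap('side')
a=cv2.resize(t['pixels'][110:290,190:430],None,fx=1.8,fy=1.8,interpolation=3)
b=cv2.resize(s['pixels'][150:330,170:370],None,fx=1.8,fy=1.8,interpolation=3)
cv2.imwrite('pics/p1.png',np.hstack([a,b])[:,:,::-1])
plan((.574,.084,.25,-90),(.574,.084,.139,-90))
print(cur()[0]['joint_positions'].round(2))
E
```

```text
t 14.6 pos [ 0.6146 -0.0374  0.2635] phi -63.5 w 1.002 gf 0.0 ft [0.1 0.7 0.3]
(0.574, 0.084, 0.25, -90) -> [ 0.059 -0.422  0.047] [-0.003  0.001  0.442]
(0.574, 0.084, 0.139, -90) -> [ 0.059 -0.421  0.417] [-0.003  0.001  0.442]
[-0.72  0.32  0.94  1.51 -0.26  1.45 -0.88]
```

View pics/p1.png

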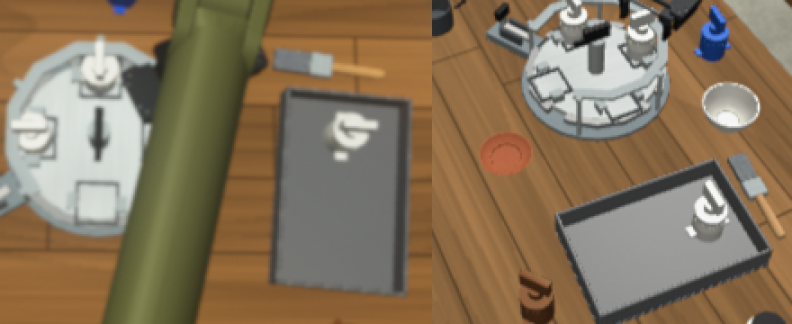

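The first canister stands in the tub, around crop (350,130), and the front station is empty. Next is the hub.

Request:
{"method": "jog_arm", "body": {
  "moves": [0.01,-0.1,0,0,0,0.12,1,0.03,-0.22,0,0,0,0.25,1,0.045,-0.34,0,0,0,0.38,1,0.059,-0.422,0.04,0,0,0.442,1,0.059,-0.422,0.1,0,0,0.442,1,0.059,-0.422,0.2,0,0,0.442,1,0.059,-0.422,0.2,0,0,0.442,1,0.059,-0.422,0.2,0,0,0.442,1]
}}

```text
time: 15.6
position: [0.5745, 0.0743, 0.2045]
tool_rot: [3.141, -0.016, -0.001]
ft_force: [0.2, 0.1, 0.1]
grip_width: 1.001
grip_force: 0.0
```

```bash
python3 - <<'E'
from h import *
plan((.574,.084,.139,-90))
print(cur()[0]['joint_positions'].round(2))
E
```

```text
t 15.6 pos [0.5745 0.0743 0.2045] phi -90.6 w 1.001 gf 0.0 ft [0.2 0.1 0.1]
(0.574, 0.084, 0.139, -90) -> [-0.002 -0.033  0.218] [ 0.001  0.001 -0.01 ]
[-1.01  0.27  0.99  1.69 -0.23  1.32 -1.56]
```

Request:
{"method": "jog_arm", "body": {
  "moves": [-0.002,-0.033,0,0,0,-0.01,0,-0.002,-0.033,0.1,0,0,-0.01,0,-0.002,-0.033,0.2,0,0,-0.01,0,-0.002,-0.033,0.218,0,0,-0.01,-0.5,-0.002,-0.033,0.218,0,0,-0.01,-1,-0.002,-0.033,0.218,0,0,-0.01,-1,-0.002,-0.033,0.218,0,0,-0.01,-1,-0.002,-0.033,0.218,0,0,-0.01,-1],
  "newtons": 40
}}

```text
time: 16.6
position: [0.5749, 0.085, 0.1405]
tool_rot: [3.141, 0.003, 0.003]
ft_force: [-0.5, -11.3, 7.6]
grip_width: 0.173
grip_force: 10.1
```

Request:
{"method": "jog_arm", "body": {
  "moves": [0,0,0,0,0,0,-1,0,0,0,0,0,0,-1,0,0,0,0,0,0,-1,0,0,0,0,0,0,-1,0,0,0,0,0,0,-1,0,0,0,0,0,0,-1,0,0,0,0,0,0,-1,0,0,0,0,0,0,-1]
}}

```text
time: 17.6
position: [0.5749, 0.0845, 0.1405]
tool_rot: [3.141, -0.0, 0.003]
ft_force: [0.0, -2.2, 6.7]
grip_width: 0.16
grip_force: 41.4
```

Request:
{"method": "jog_arm", "body": {
  "moves": [0,0,0,0,0,-0.1,-1,0,0,0,0,0,-0.2,-1,0,0,0,0,0,-0.3,-1,0,0,0,0,0,-0.4,-1,0,0,0,0,0,-0.5,-1,0,0,0,0,0,-0.6,-1,0,0,0,0,0,-0.7,-1,0,0,0,0,0,-0.75,-1]
}}

```text
time: 18.6
position: [0.5746, 0.0852, 0.1405]
tool_rot: [2.901, 1.206, 0.002]
ft_force: [-0.8, -0.8, 6.1]
grip_width: 0.156
grip_force: 43.9
```

```bash
python3 - <<'E'
from h import *
plan((.574,.084,.139,0))
s=cur()[0];print(s['joint_positions'].round(2),s['torque'].round(2))
E
```

```text
t 18.6 pos [0.5746 0.0852 0.1405] phi -44.9 w 0.156 gf 43.9 ft [-0.8 -0.8  6.1]
(0.574, 0.084, 0.139, 0) -> [-0.004  0.001  0.005] [ 0.001 -0.001 -0.748]
[-0.88  0.29  0.81  1.76 -0.23  1.19 -0.79] [-0.34  0.32 -0.52]
```

Request:
{"method": "jog_arm", "body": {
  "moves": [0,0,-0.004,0,0,-0.1,-1,0,0,-0.004,0,0,-0.2,-1,0,0,-0.004,0,0,-0.3,-1,0,0,-0.004,0,0,-0.4,-1,0,0,-0.004,0,0,-0.5,-1,0,0,-0.004,0,0,-0.6,-1,0,0,-0.004,0,0,-0.7,-1,0,0,-0.004,0,0,-0.748,-1]
}}

```text
time: 19.6
position: [0.5739, 0.0854, 0.1405]
tool_rot: [-2.221, -2.222, -0.0]
ft_force: [0.0, -1.6, -0.0]
grip_width: 0.158
grip_force: 43.0
```

Request:
{"method": "jog_arm", "body": {
  "moves": [0,0,0,0,0,0,-1,0,0,0,0,0,0,0,0,0,0,0,0,0,0.3,0,0,0,0,0,0,0.5,0,0,-0.05,0,0,0,0.5,0,0,-0.15,0,0,0,0.5,0,0,-0.25,0,0,0.15,1,0,-0.1,-0.25,0,0,0.3,1]
}}

```text
time: 20.6
position: [0.5462, 0.0857, 0.2179]
tool_rot: [2.545, 1.836, 0.006]
ft_force: [-0.5, 0.6, 0.8]
grip_width: 0.872
grip_force: 0.0
```

```bash
python3 - <<'E'
from h import *
plan((.464,.084,.225,-90),(.464,.084,.136,-90))
print(cur()[0]['joint_positions'].round(2))
s=snap('side'); t=snap('top')
b=cv2.resize(s['pixels'][120:240,180:320],None,fx=3,fy=3,interpolation=3)
a=cv2.resize(t['pixels'][120:240,180:310],None,fx=3,fy=3,interpolation=3)
cv2.imwrite('pics/r1.png',np.hstack([a,b])[:,:,::-1])
E
```

```text
t 20.6 pos [0.5462 0.0857 0.2179] phi -18.4 w 0.872 gf 0.0 ft [-0.5  0.6  0.8]
(0.464, 0.084, 0.225, -90) -> [-0.092 -0.258 -0.025] [ 0.003 -0.004  1.193]
(0.464, 0.084, 0.136, -90) -> [-0.092 -0.259  0.272] [ 0.003 -0.004  1.193]
[-0.88  0.13  0.74  1.73 -0.09  1.31 -0.44]
```

View pics/r1.png

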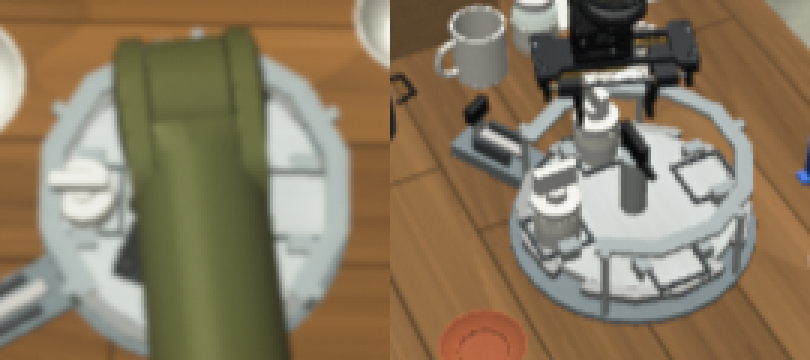

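The turret has turned 90°, with a canister now at the front and the last one on the left.

Request:
{"method": "jog_arm", "body": {
  "moves": [-0.01,-0.05,-0.02,0,0,0.15,1,-0.03,-0.1,-0.025,0,0,0.3,1,-0.05,-0.15,-0.025,0,0,0.45,1,-0.07,-0.2,-0.025,0,0,0.6,1,-0.09,-0.25,-0.025,0,0,0.75,1,-0.092,-0.258,-0.025,0,0,0.9,1,-0.092,-0.258,-0.025,0.003,-0.004,1.0,1,-0.092,-0.258,-0.025,0.003,-0.004,1.0,1]
}}

```text
time: 21.7
position: [0.4618, 0.0835, 0.2226]
tool_rot: [3.124, 0.332, -0.009]
ft_force: [0.4, 0.0, -1.0]
grip_width: 1.0
grip_force: 0.0
```

```bash
python3 - <<'E'
from h import *
plan((.464,.084,.136,-90))
E
```

```text
t 21.7 pos [0.4618 0.0835 0.2226] phi -77.9 w 1.0 gf 0.0 ft [ 0.4  0.  -1. ]
(0.464, 0.084, 0.136, -90) -> [0.009 0.    0.289] [0.    0.006 0.202]
```

Request:
{"method": "jog_arm", "body": {
  "moves": [0.009,0,0,0,0.006,0.15,0.5,0.009,0,0.05,0,0.006,0.202,0.3,0.009,0,0.2,0,0.006,0.202,0,0.009,0,0.285,0,0.006,0.202,0,0.009,0,0.288,0,0.006,0.202,-1,0.009,0,0.288,0,0.006,0.202,-1,0.009,0,0.288,0,0.006,0.202,-1,0.009,0,0.288,0,0.006,0.202,-1],
  "newtons": 35
}}

```text
time: 22.7
position: [0.464, 0.0842, 0.1368]
tool_rot: [-3.141, 0.003, -0.002]
ft_force: [0.1, -0.6, -0.9]
grip_width: 0.172
grip_force: 0.0
```

Request:
{"method": "jog_arm", "body": {
  "moves": [0,0,0,0,0,0,-1,0,0,0,0,0,0,-1,0,0,0,0,0,-0.15,-1,0,0,0,0,0,-0.3,-1,0,0,0,0,0,-0.45,-1,0,0,0,0,0,-0.6,-1,0,0,0,0,0,-0.75,-1,0,0,0,0,0,-0.8,-1]
}}

```text
time: 23.7
position: [0.4642, 0.0843, 0.1367]
tool_rot: [-2.87, -1.278, -0.002]
ft_force: [0.4, 0.6, 5.4]
grip_width: 0.162
grip_force: 35.0
```

Request:
{"method": "jog_arm", "body": {
  "moves": [0,0,0,0,0,-0.15,-1,0,0,0,0,0,-0.3,-1,0,0,0,0,0,-0.45,-1,0,0,0,0,0,-0.6,-1,0,0,0,0,0,-0.65,-1,0,0,-0.05,0,0,-0.65,-1,0,0,-0.15,0,0,-0.65,-1,0,0,-0.3,0,0,-0.65,-1]
}}

```text
time: 24.7
position: [0.4618, 0.0835, 0.2258]
tool_rot: [-2.282, -2.158, 0.007]
ft_force: [0.0, 0.5, -2.6]
grip_width: 0.161
grip_force: 35.0
```

```bash
cat > tub.py <<'E'
from h import *
def tub():
    t=snap('top')
    px=t['pixels'].astype(int); m=((px.max(2)<130)&(px.max(2)-px.min(2)<25)).astype(np.uint8); m[:150]=0;m[285:]=0;m[:,:330]=0;m[:,450:]=0
    n,l,s,c=cv2.connectedComponentsWithStats(m); i=1+s[1:,4].argmax(); ys,xs=np.where(l==i)
    r=cv2.minAreaRect(np.c_[xs,ys].astype(np.float32)); print('tub',r,s[i])
    print([ray(t,*q,.06).round(3)[:2] for q in cv2.boxPoints(r)])
E
python3 - <<'E'
from tub import *
tub()
plan((.492,-.337,.255,-4))
E
```

```text
tub ((380.0, 216.0), (74.84379577636719, 111.2145004272461), 3.012787342071533) [ 340  159   79  115 7513]
[array([ 0.325, -0.204]), array([ 0.667, -0.23 ]), array([ 0.659, -0.465]), array([ 0.316, -0.429])]
t 24.75 pos [0.4655 0.0844 0.2325] phi -3.2 w 0.161 gf 35.0 ft [ 1.3 -0.5  2.4]
(0.492, -0.337, 0.255, -4) -> [-1.397  0.168 -0.078] [ 0.005 -0.003  0.013]
```

Request:
{"method": "jog_arm", "body": {
  "moves": [-0.05,0,-0.07,0,0,0,-1,-0.2,0.02,-0.07,0,0,0,-1,-0.35,0.04,-0.07,0,0,0,-1,-0.5,0.06,-0.07,0,0,0,-1,-0.65,0.08,-0.07,0,0,0,-1,-0.8,0.1,-0.07,0,0,0,-1,-0.95,0.11,-0.07,0,0,0,-1,-1.0,0.12,-0.07,0,0,0,-1]
}}

```text
time: 25.75
position: [0.4815, -0.2211, 0.2472]
tool_rot: [2.288, 2.152, -0.003]
ft_force: [-0.3, 0.3, -3.1]
grip_width: 0.159
grip_force: 35.0
```

Request:
{"method": "jog_arm", "body": {
  "moves": [-0.1,0.02,0,0,0,0,-1,-0.25,0.03,0,0,0,0,-1,-0.4,0.048,0,0,0,0.013,-1,-0.4,0.048,0,0,0,0.013,-1,-0.4,0.048,0.1,0,0,0.013,-1,-0.4,0.048,0.25,0,0,0.013,-1,-0.4,0.048,0.4,0,0,0.013,-1,-0.4,0.048,0.4,0,0,0.013,-1]
}}

```text
time: 26.75
position: [0.4887, -0.3348, 0.1237]
tool_rot: [-2.289, -2.14, 0.003]
ft_force: [-0.1, 1.0, -3.0]
grip_width: 0.156
grip_force: 35.0
```

```bash
python3 - <<'E'
from h import *
plan((.492,-.337,.1,-4))
E
```

```text
t 26.75 pos [ 0.4887 -0.3348  0.1237] phi -3.9 w 0.156 gf 35.0 ft [-0.1  1.  -3. ]
(0.492, -0.337, 0.1, -4) -> [-0.007  0.012  0.079] [-0.007 -0.004  0.002]
```

Request:
{"method": "jog_arm", "body": {
  "moves": [-0.005,0.01,0.04,0,0,0,-1,-0.005,0.01,0.08,0,0,0,-1,-0.005,0.01,0.08,0,0,0,-1,-0.005,0.01,0.08,0,0,0,0,-0.005,0.01,0.08,0,0,0,0.2,-0.005,0.01,0.08,0,0,0,0.3,-0.005,0.01,0,0,0,0,0.3,-0.005,0.01,-0.1,0,0,0,0.3]
}}

```text
time: 27.75
position: [0.4932, -0.3396, 0.1574]
tool_rot: [-2.296, -2.143, 0.001]
ft_force: [0.2, -0.2, 0.0]
grip_width: 0.612
grip_force: 0.0
```

Request:
{"method": "jog_arm", "body": {
  "moves": [0,0,-0.15,0,0,0,0.3,0.05,0.02,-0.3,0,0,0,0.3,0.2,0.08,-0.32,0,0,0,0.3,0.35,0.12,-0.32,0,0,-0.02,0.3,0.5,0.16,-0.32,0,0,-0.05,0.3,0.65,0.2,-0.32,0,0,-0.065,0.3,0.8,0.25,-0.32,0,0,-0.065,0.3,1.0,0.25,-0.32,0,0,-0.065,0.3]
}}

```text
time: 28.75
position: [0.5896, -0.0454, 0.2533]
tool_rot: [2.223, 2.217, -0.001]
ft_force: [0.1, 0.3, -0.1]
grip_width: 0.65
grip_force: 0.0
```

```bash
python3 - <<'E'
from h import *
plan((.574,.0845,.2,0),(.574,.0845,.14,0))
print(cur()[0]['joint_positions'].round(2))
E
```

```text
t 28.75 pos [ 0.5896 -0.0454  0.2533] phi -0.2 w 0.65 gf 0.0 ft [ 0.1  0.3 -0.1]
(0.574, 0.0845, 0.2, 0) -> [ 0.433 -0.053  0.177] [ 0.001  0.001 -0.003]
(0.574, 0.0845, 0.14, 0) -> [ 0.433 -0.054  0.377] [ 0.001  0.001 -0.003]
[-0.85  0.29  1.07  1.59 -0.25  1.42  0.24]
```

Request:
{"method": "jog_arm", "body": {
  "moves": [0.1,-0.01,0,0,0,0,0.3,0.25,-0.03,0,0,0,0,0.3,0.4,-0.05,0,0,0,0,0.3,0.433,-0.053,0.1,0,0,0,0.3,0.433,-0.053,0.2,0,0,0,0.3,0.433,-0.053,0.3,0,0,0,0.3,0.433,-0.053,0.37,0,0,0,0.3,0.433,-0.053,0.37,0,0,0,0.3],
  "newtons": 40
}}

```text
time: 29.75
position: [0.5721, 0.084, 0.1407]
tool_rot: [-2.221, -2.22, 0.004]
ft_force: [0.3, 0.2, 0.1]
grip_width: 0.65
grip_force: 0.0
```

```bash
python3 - <<'E'
from h import *
plan((.574,.0845,.14,0))
E
```

```text
t 29.75 pos [0.5721 0.084  0.1407] phi -0.0 w 0.65 gf 0.0 ft [0.3 0.2 0.1]
(0.574, 0.0845, 0.14, 0) -> [0.002 0.006 0.002] [-0.003  0.001 -0.001]
```

Grip, turn 90°, release, lift and begin the move to the front.

Request:
{"method": "jog_arm", "body": {
  "moves": [0,0.006,0,0,0,0,-1,0,0.006,0,0,0,0,-1,0,0.006,0,0,0,0,-1,0,0.006,0,0,0,0,-1,0,0.006,0,0,0,0,-1,0,0.006,0,0,0,0,-1,0,0.006,0,0,0,0,-1,0,0.006,0,0,0,0,-1]
}}

```text
time: 30.75
position: [0.5739, 0.0843, 0.1418]
tool_rot: [-2.221, -2.22, 0.003]
ft_force: [-4.6, 0.2, 5.4]
grip_width: 0.155
grip_force: 40.0
```

Request:
{"method": "jog_arm", "body": {
  "moves": [0,0,0,0,0,-0.1,-1,0,0,0,0,0,-0.2,-1,0,0,0,0,0,-0.3,-1,0,0,0,0,0,-0.4,-1,0,0,0,0,0,-0.5,-1,0,0,0,0,0,-0.6,-1,0,0,0,0,0,-0.7,-1,0,0,0,0,0,-0.75,-1]
}}

```text
time: 31.75
position: [0.574, 0.0844, 0.1418]
tool_rot: [-1.2, -2.901, 0.001]
ft_force: [-5.1, -0.2, 5.7]
grip_width: 0.16
grip_force: 40.2
```

Request:
{"method": "jog_arm", "body": {
  "moves": [0,0,0,0,0,-0.1,-1,0,0,0,0,0,-0.2,-1,0,0,0,0,0,-0.3,-1,0,0,0,0,0,-0.4,-1,0,0,0,0,0,-0.5,-1,0,0,0,0,0,-0.6,-1,0,0,0,0,0,-0.7,-1,0,0,0,0,0,-0.75,-1]
}}

```text
time: 32.75
position: [0.5741, 0.0845, 0.1418]
tool_rot: [0.002, -3.14, -0.001]
ft_force: [-4.5, -0.1, 4.1]
grip_width: 0.155
grip_force: 40.2
```

```bash
python3 - <<'E'
from h import *
plan((.464,.084,.225,90))
s=cur()[0];print(s['joint_positions'].round(2),s['torque'].round(2))
E
```

```text
t 32.75 pos [0.5741 0.0845 0.1418] phi 90.1 w 0.155 gf 40.2 ft [-4.5 -0.1  4.1]
(0.464, 0.084, 0.225, 90) -> [ 0.367 -0.001 -0.277] [ 0.    -0.002  0.001]
[-0.8   0.27  0.71  1.75 -0.19  1.19  1.54] [ 0.02  0.95 -0.53]
```

Request:
{"method": "jog_arm", "body": {
  "moves": [0,0,0,0,0,0,0,0,0,0,0,0,0,0.3,0,0,0,0,0,0,0.5,0,0,-0.05,0,0,0,0.5,0,0,-0.2,0,0,0,0.5,0,0,-0.28,0,0,0.15,1,0.1,0,-0.28,0,0,0.3,1,0.2,0,-0.28,0,0,0.45,1]
}}

```text
time: 33.75
position: [0.5149, 0.0839, 0.2271]
tool_rot: [0.743, 3.051, 0.0]
ft_force: [0.6, 0.6, 0.7]
grip_width: 0.963
grip_force: 0.0
```

Request:
{"method": "jog_arm", "body": {
  "moves": [0,0,0,0,0,0.15,1,0,0,0,0,0,0.3,1,0,0,0,0,0,0.45,1,0,0,0,0,0,0.6,1,0,0,0,0,0,0.75,1,0,0,0,0,0,0.9,1,0,0,0,0,0,1,1,0,0,0,0,0,1,1]
}}

```text
time: 34.75
position: [0.5152, 0.0842, 0.2268]
tool_rot: [2.162, 2.279, 0.001]
ft_force: [0.2, -0.4, 0.4]
grip_width: 1.0
grip_force: 0.0
```

```bash
python3 - <<'E'
from h import *
plan((.464,.084,.225,-60),(.464,.084,.225,-90))
print(cur()[0]['joint_positions'].round(2))
s=snap('side'); t=snap('top')
b=cv2.resize(s['pixels'][120:330,170:370],None,fx=2,fy=2,interpolation=3)
a=cv2.resize(t['pixels'][110:290,190:390],None,fx=2,fy=420/180,interpolation=3)
cv2.imwrite('pics/r2.png',np.hstack([a,b])[:,:,::-1])
E
```

```text
t 34.75 pos [0.5152 0.0842 0.2268] phi 3.0 w 1.0 gf 0.0 ft [ 0.2 -0.4  0.4]
(0.464, 0.084, 0.225, -60) -> [ 0.008 -0.171  0.006] [ 1.00e-03 -1.00e-03  1.05e+00]
(0.464, 0.084, 0.225, -90) -> [ 0.008 -0.171  0.006] [ 0.00e+00 -1.00e-03  1.55e+00]
[-0.98  0.04  0.79  1.78 -0.03  1.33 -0.13]
```

View pics/r2.png

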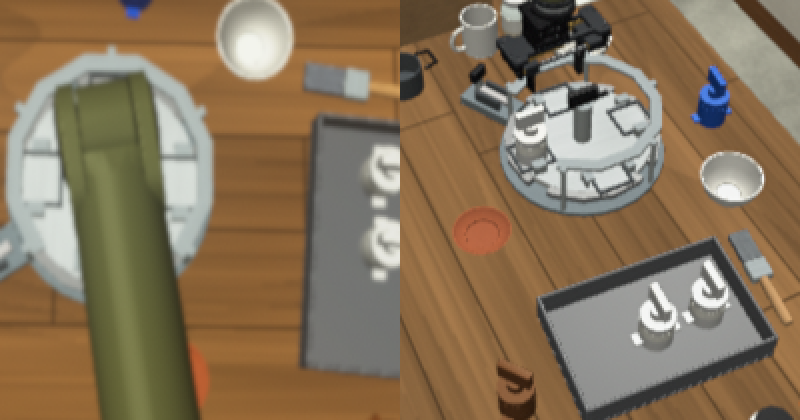

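Two canisters stand in the tub and the last one is at the front.

Request:
{"method": "jog_arm", "body": {
  "moves": [0,-0.05,0,0,0,0.15,1,0,-0.1,0,0,0,0.3,1,0.005,-0.15,0,0,0,0.45,1,0.008,-0.171,0,0,0,0.6,1,0.008,-0.171,0.006,0,0,0.75,1,0.008,-0.171,0.006,0,0,0.9,1,0.008,-0.171,0.006,0,0,1,0.5,0.008,-0.171,0.006,0,0,1,0.3]
}}

```text
time: 35.85
position: [0.4636, 0.0839, 0.2243]
tool_rot: [3.011, 0.895, -0.0]
ft_force: [0.3, 0.6, -0.0]
grip_width: 0.858
grip_force: 0.0
```

```bash
python3 - <<'E'
from h import *
plan((.464,.084,.136,-90))
E
```

```text
t 35.85 pos [0.4636 0.0839 0.2243] phi -56.9 w 0.858 gf 0.0 ft [ 0.3  0.6 -0. ]
(0.464, 0.084, 0.136, -90) -> [0.001 0.    0.294] [0.    0.    0.552]
```

Request:
{"method": "jog_arm", "body": {
  "moves": [0,0,0,0,0,0.15,0.3,0,0,0,0,0,0.3,0.3,0,0,0,0,0,0.45,0.3,0,0,0.05,0,0,0.55,0,0,0,0.2,0,0,0.552,0,0,0,0.29,0,0,0.552,0,0,0,0.294,0,0,0.552,-1,0,0,0.294,0,0,0.552,-1],
  "newtons": 35
}}

```text
time: 36.85
position: [0.4642, 0.0842, 0.1369]
tool_rot: [-3.141, 0.002, -0.002]
ft_force: [0.4, 0.8, 0.7]
grip_width: 0.354
grip_force: 0.0
```

Request:
{"method": "jog_arm", "body": {
  "moves": [0,0,0,0,0,0,-1,0,0,0,0,0,0,-1,0,0,0,0,0,0,-1,0,0,0,0,0,0,-1,0,0,0,0,0,-0.15,-1,0,0,0,0,0,-0.3,-1,0,0,0,0,0,-0.45,-1,0,0,0,0,0,-0.6,-1]
}}

```text
time: 37.85
position: [0.4644, 0.0842, 0.1369]
tool_rot: [-2.987, -0.975, -0.003]
ft_force: [0.9, 0.4, 6.2]
grip_width: 0.157
grip_force: 35.0
```

Request:
{"method": "jog_arm", "body": {
  "moves": [0,0,0,0,0,-0.15,-1,0,0,0,0,0,-0.3,-1,0,0,0,0,0,-0.45,-1,0,0,0,0,0,-0.6,-1,0,0,0,0,0,-0.75,-1,0,0,0,0,0,-0.85,-1,0,0,-0.1,0,0,-0.85,-1,0,0,-0.3,0,0,-0.85,-1]
}}

```text
time: 38.85
position: [0.4611, 0.0834, 0.2242]
tool_rot: [-2.28, -2.159, 0.011]
ft_force: [1.1, 1.4, -1.8]
grip_width: 0.159
grip_force: 35.0
```

```bash
python3 - <<'E'
from tub import *
tub()
plan((.392,-.3295,.255,-4))
print(cur()[0]['joint_positions'].round(2))
E
```

```text
tub ((379.9737548828125, 215.99862670898438), (74.89635467529297, 111.2145004272461), 3.012787342071533) [ 340  159   79  115 6981]
[array([ 0.325, -0.204]), array([ 0.667, -0.23 ]), array([ 0.659, -0.465]), array([ 0.316, -0.429])]
t 38.9 pos [0.4662 0.0845 0.2336] phi -3.2 w 0.158 gf 35.0 ft [3.4 0.7 3.6]
(0.392, -0.3295, 0.255, -4) -> [-1.391 -0.17  -0.078] [ 0.006 -0.004  0.014]
[-0.96 -0.12  0.68  1.88  0.07  1.34 -0.35]
```

Request:
{"method": "jog_arm", "body": {
  "moves": [-0.05,0,-0.07,0,0,0,-1,-0.2,0.03,-0.07,0,0,0,-1,-0.35,0.05,-0.07,0,0,0,-1,-0.5,0.05,-0.07,0,0,0,-1,-0.65,0.05,-0.07,0,0,0,-1,-0.8,0.03,-0.07,0,0,0,-1,-0.95,0,-0.07,0,0,0,-1,-1.0,-0.03,-0.07,0,0,0,-1]
}}

```text
time: 39.9
position: [0.4365, -0.2183, 0.2465]
tool_rot: [-2.287, -2.154, 0.003]
ft_force: [-0.1, 0.4, -2.1]
grip_width: 0.159
grip_force: 35.0
```

Request:
{"method": "jog_arm", "body": {
  "moves": [-0.1,-0.03,0,0,0,0,-1,-0.25,-0.08,0,0,0,0,-1,-0.39,-0.13,0,0,0,0.013,-1,-0.39,-0.14,0,0,0,0.013,-1,-0.39,-0.14,0.1,0,0,0.013,-1,-0.39,-0.14,0.25,0,0,0.013,-1,-0.39,-0.14,0.4,0,0,0.013,-1,-0.39,-0.14,0.4,0,0,0.013,-1]
}}

```text
time: 40.9
position: [0.3876, -0.3264, 0.1238]
tool_rot: [-2.289, -2.14, 0.006]
ft_force: [-0.7, -0.4, -1.0]
grip_width: 0.156
grip_force: 35.0
```

```bash
python3 - <<'E'
from h import *
plan((.392,-.3295,.1,-4))
E
```

```text
t 40.9 pos [ 0.3876 -0.3264  0.1238] phi -3.9 w 0.156 gf 35.0 ft [-0.7 -0.4 -1. ]
(0.392, -0.3295, 0.1, -4) -> [-0.009  0.016  0.079] [-0.008 -0.002  0.002]
```

Request:
{"method": "jog_arm", "body": {
  "moves": [-0.008,0.014,0.04,0,0,0,-1,-0.008,0.014,0.08,0,0,0,-1,-0.008,0.014,0.08,0,0,0,-1,-0.008,0.014,0.08,0,0,0,0,-0.008,0.014,0.08,0,0,0,0.2,-0.008,0.014,0.08,0,0,0,0.3,-0.008,0.014,0,0,0,0,0.3,-0.008,0.014,-0.1,0,0,0,0.3]
}}

```text
time: 41.9
position: [0.3932, -0.3321, 0.1574]
tool_rot: [-2.296, -2.143, 0.002]
ft_force: [1.2, -0.6, -0.2]
grip_width: 0.616
grip_force: 0.0
```

Request:
{"method": "jog_arm", "body": {
  "moves": [0,0.02,-0.15,0,0,0,0.3,0.05,0.08,-0.3,0,0,-0.1,0.3,0.2,0.16,-0.3,0,0,-0.25,0.3,0.35,0.25,-0.3,0,0,-0.4,0.3,0.5,0.35,-0.3,0,0,-0.55,0.3,0.65,0.42,-0.3,0,0,-0.7,0.3,0.8,0.5,-0.3,0,0,-0.85,0.3,1.0,0.55,-0.3,0,0,-1.0,0.3]
}}

```text
time: 42.9
position: [0.5798, -0.0441, 0.2471]
tool_rot: [0.912, 3.005, -0.002]
ft_force: [0.5, -0.5, 0.2]
grip_width: 0.649
grip_force: 0.0
```

```bash
python3 - <<'E'
from h import *
t=snap('top');s=snap('side')
a=cv2.resize(t['pixels'][110:290,230:430],None,fx=2,fy=2,interpolation=3)
b=cv2.resize(s['pixels'][150:330,170:370],None,fx=2,fy=2,interpolation=3)
cv2.imwrite('pics/p3.png',np.hstack([a,b])[:,:,::-1])
plan((.574,.0845,.2,90),(.574,.0845,.14,90))
print(cur()[0]['joint_positions'].round(2))
E
```

```text
t 43.0 pos [ 0.5808 -0.0345  0.246 ] phi 56.9 w 0.651 gf 0.0 ft [ 0.5  1.6 -0.2]
(0.574, 0.0845, 0.2, 90) -> [0.235 0.32  0.154] [ 0.002 -0.002 -0.551]
(0.574, 0.0845, 0.14, 90) -> [0.235 0.319 0.354] [ 0.002 -0.002 -0.551]
[-0.73  0.21  0.87  1.62 -0.17  1.39  1.15]
```

View pics/p3.png

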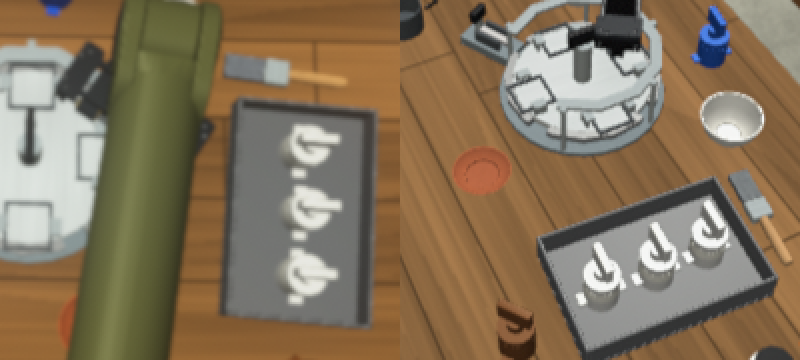

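All three canisters stand in the tub and the carousel is empty. Next I'll turn it back home.

Request:
{"method": "jog_arm", "body": {
  "moves": [0.06,0.08,0,0,0,-0.14,0.3,0.12,0.16,0,0,0,-0.28,0.3,0.18,0.24,0,0,0,-0.42,0.3,0.235,0.32,0,0,0,-0.551,0.3,0.235,0.32,0.1,0,0,-0.551,0.3,0.235,0.32,0.25,0,0,-0.551,0,0.235,0.32,0.25,0,0,-0.551,0,0.235,0.32,0.25,0,0,-0.551,0],
  "newtons": 40
}}

```text
time: 44.0
position: [0.5748, 0.0745, 0.1734]
tool_rot: [0.024, 3.14, -0.0]
ft_force: [-0.5, -1.3, 0.7]
grip_width: 0.512
grip_force: 0.0
```

```bash
python3 - <<'E'
from h import *
plan((.574,.0845,.14,90))
E
```

```text
t 44.0 pos [0.5748 0.0745 0.1734] phi 89.1 w 0.512 gf 0.0 ft [-0.5 -1.3  0.7]
(0.574, 0.0845, 0.14, 90) -> [0.003 0.033 0.111] [-0.     0.001 -0.015]
```

Request:
{"method": "jog_arm", "body": {
  "moves": [0.003,0.033,0,0,0,-0.015,0,0.003,0.033,0.06,0,0,-0.015,0,0.003,0.033,0.111,0,0,-0.015,0,0.003,0.033,0.111,0,0,-0.015,-1,0.003,0.033,0.111,0,0,-0.015,-1,0.003,0.033,0.111,0,0,-0.015,-1,0.003,0.033,0.111,0,0,-0.015,-1,0.003,0.033,0.111,0,0,-0.015,-1]
}}

```text
time: 45.0
position: [0.5724, 0.0845, 0.1376]
tool_rot: [0.001, -3.14, 0.001]
ft_force: [0.1, -0.1, -11.7]
grip_width: 0.378
grip_force: 40.0
```

Request:
{"method": "jog_arm", "body": {
  "moves": [0,0,0,0,0,0,-1,0,0,0,0,0,0.1,-1,0,0,0,0,0,0.2,-1,0,0,0,0,0,0.3,-1,0,0,0,0,0,0.4,-1,0,0,0,0,0,0.5,-1,0,0,0,0,0,0.6,-1,0,0,0,0,0,0.7,-1]
}}

```text
time: 46.0
position: [0.5728, 0.0855, 0.1377]
tool_rot: [-1.126, -2.932, 0.001]
ft_force: [2.1, 1.3, -15.0]
grip_width: 0.377
grip_force: 40.0
```

Request:
{"method": "jog_arm", "body": {
  "moves": [0,0,0,0,0,0.1,-1,0,0,0,0,0,0.2,-1,0,0,0,0,0,0.3,-1,0,0,0,0,0,0.4,-1,0,0,0,0,0,0.5,-1,0,0,0,0,0,0.6,-1,0,0,0,0,0,0.7,-1,0,0,0,0,0,0.8,-1]
}}

```text
time: 47.0
position: [0.5739, 0.0859, 0.1378]
tool_rot: [2.221, 2.221, 0.002]
ft_force: [5.8, 2.2, -18.0]
grip_width: 0.377
grip_force: 40.0
```

Request:
{"method": "jog_arm", "body": {
  "moves": [0,0,0,0,0,0.1,-1,0,0,0,0,0,0.2,-1,0,0,0,0,0,0.3,-1,0,0,0,0,0,0.4,-1,0,0,0,0,0,0.5,-1,0,0,0,0,0,0.6,-1,0,0,0,0,0,0.7,-1,0,0,0,0,0,0.8,-1]
}}

```text
time: 48.0
position: [0.5749, 0.0854, 0.1378]
tool_rot: [2.931, 1.125, 0.006]
ft_force: [8.7, 1.0, -20.3]
grip_width: 0.378
grip_force: 40.0
```

```bash
python3 - <<'E'
from h import *
plan((.574,.0845,.14,-90))
s=cur()[0];print(s['joint_positions'].round(2),s['torque'].round(2))
E
```

```text
t 48.0 pos [0.5749 0.0854 0.1378] phi -48.0 w 0.378 gf 40.0 ft [  8.7   1.  -20.3]
(0.574, 0.0845, 0.14, -90) -> [-0.004  0.    -0.007] [ 0.002 -0.003  0.7  ]
[-1.12  0.41  1.15  1.77 -0.4   1.22 -0.7 ] [ 0.02 -1.71  0.48]
```

The opening is 33 mm, not 14 mm, so this is not the usual grip. I'll look.

```bash
python3 - <<'E'
from h import *
s=snap('side'); t=snap('top')
b=cv2.resize(s['pixels'][120:230,195:315],None,fx=3.2,fy=4,interpolation=3)
a=cv2.resize(t['pixels'][120:230,190:310],None,fx=3.2,fy=4,interpolation=3)
cv2.imwrite('pics/h1.png',np.hstack([a,b])[:,:,::-1])
E
```

```text
(no output)
```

View pics/h1.png

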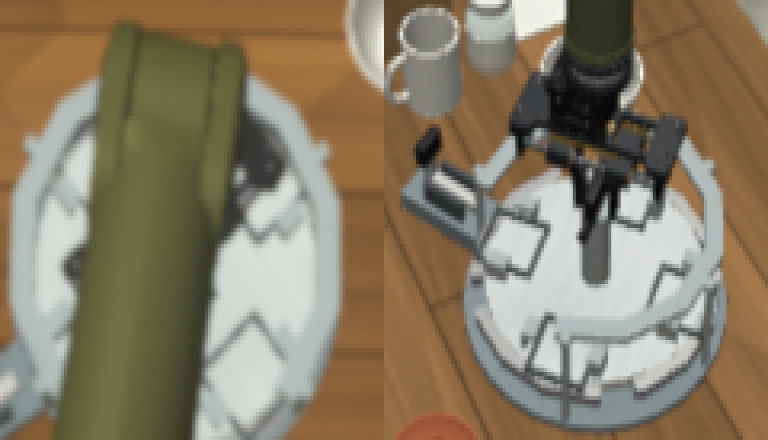

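The grip was on the column below the bar, because the tips were about 2 mm too low. The turret followed to about 45°. I'll open, rise 8 mm and regrip.

Request:
{"method": "jog_arm", "body": {
  "moves": [0,0,0,0,0,0,0.2,0,0,0,0,0,0,0.2,0,0,0,0,0,0,0.2,0,0,-0.01,0,0,0,0.2,0,0,-0.03,0,0,0,0.2,0,0,-0.03,0,0,0,-1,0,0,-0.03,0,0,0,-1,0,0,-0.03,0,0,0,-1]
}}

```text
time: 49.1
position: [0.573, 0.0847, 0.1474]
tool_rot: [2.932, 1.127, -0.001]
ft_force: [-0.2, -0.1, -0.1]
grip_width: 0.347
grip_force: 0.0
```

Request:
{"method": "jog_arm", "body": {
  "moves": [0,0,0,0,0,0,-1,0,0,0,0,0,0,-1,0,0,0,0,0,0,-1,0,0,0,0,0,0,-1,0,0,0,0,0,0,-1,0,0,0,0,0,0,-1,0,0,0,0,0,0,-1,0,0,0,0,0,0,-1]
}}

```text
time: 50.1
position: [0.5735, 0.0841, 0.1474]
tool_rot: [2.932, 1.126, 0.0]
ft_force: [4.7, -2.3, -5.1]
grip_width: 0.159
grip_force: 40.0
```

```bash
python3 - <<'E'
from h import *
plan((.574,.0845,.142,-90))
s=cur()[0];print(s['joint_positions'].round(2),s['torque'].round(2))
E
```

```text
t 50.1 pos [0.5735 0.0841 0.1474] phi -48.0 w 0.159 gf 40.0 ft [ 4.7 -2.3 -5.1]
(0.574, 0.0845, 0.142, -90) -> [0.002 0.    0.018] [ 0.001 -0.     0.7  ]
[-1.13  0.4   1.16  1.76 -0.39  1.24 -0.71] [-0.53 -0.88 -0.25]
```

Request:
{"method": "jog_arm", "body": {
  "moves": [0,0,0,0,0,0.1,-1,0,0,0,0,0,0.2,-1,0,0,0,0,0,0.3,-1,0,0,0,0,0,0.4,-1,0,0,0,0,0,0.5,-1,0,0,0,0,0,0.6,-1,0,0,0,0,0,0.7,-1,0,0,0,0,0,0.7,-1]
}}

```text
time: 51.1
position: [0.5734, 0.0845, 0.1474]
tool_rot: [3.141, 0.002, 0.0]
ft_force: [4.2, -1.4, -5.5]
grip_width: 0.159
grip_force: 40.0
```

```bash
python3 - <<'E'
from h import *
plan((.574,.0845,.142,-90))
s=cur()[0];print(s['joint_positions'].round(2),s['torque'].round(2))
E
```

```text
t 51.1 pos [0.5734 0.0845 0.1474] phi -89.9 w 0.159 gf 40.0 ft [ 4.2 -1.4 -5.5]
(0.574, 0.0845, 0.142, -90) -> [0.002 0.    0.018] [ 0.001 -0.     0.001]
[-1.16  0.43  1.21  1.76 -0.42  1.25 -1.41] [-0.41 -0.79 -0.36]
```

Request:
{"method": "jog_arm", "body": {
  "moves": [0,0,0,0,0,0,0,0,0,0,0,0,0,0.3,0,0,0,0,0,0,0.5,0,0,-0.05,0,0,0,0.5,0,0,-0.2,0,0,0,0.5,0,0,-0.28,0,0,-0.15,1,0,0,-0.28,0,0,-0.3,1,0,0,-0.28,0,0,-0.45,1]
}}

```text
time: 52.1
position: [0.5736, 0.0846, 0.2332]
tool_rot: [-3.052, -0.742, -0.002]
ft_force: [0.2, -0.5, -0.0]
grip_width: 0.959
grip_force: 0.0
```

Request:
{"method": "jog_arm", "body": {
  "moves": [0,0,0,0,0,-0.15,1,0,0,0,0,0,-0.3,1,0,0,0,0,0,-0.45,1,0,0,0,0,0,-0.6,1,0,0,0,0,0,-0.75,1,0,0,0,0,0,-0.9,1,0,0,0,0,0,-1,1,0,0,0,0,0,-1,1]
}}

```text
time: 53.1
position: [0.5734, 0.0844, 0.2326]
tool_rot: [2.279, 2.161, 0.001]
ft_force: [0.3, 0.8, 0.9]
grip_width: 1.001
grip_force: 0.0
```

```bash
python3 - <<'E'
from h import *
plan((.446,.3057,.235,30),(.446,.3057,.0755,30))
s=cur()[0];print(s['joint_positions'].round(2),s['torque'].round(2))
t=snap('top');s=snap('side')
a=t['pixels'][120:260,150:310];b=s['pixels'][125:245,190:320]
a=cv2.resize(a,(420,400),interpolation=3);b=cv2.resize(b,(370,400),interpolation=3)
cv2.imwrite('pics/k1.png',np.hstack([a,b])[:,:,::-1])
E
```

```text
t 53.1 pos [0.5734 0.0844 0.2326] phi -3.0 w 1.001 gf 0.0 ft [0.3 0.8 0.9]
(0.446, 0.3057, 0.235, 30) -> [ 0.714 -0.463 -0.008] [ 0.001 -0.    -0.551]
(0.446, 0.3057, 0.0755, 30) -> [ 0.714 -0.464  0.524] [ 0.001 -0.    -0.551]
[-0.99  0.23  0.93  1.65 -0.19  1.36 -0.09] [-0.08  0.07 -0.04]
```

View pics/k1.png

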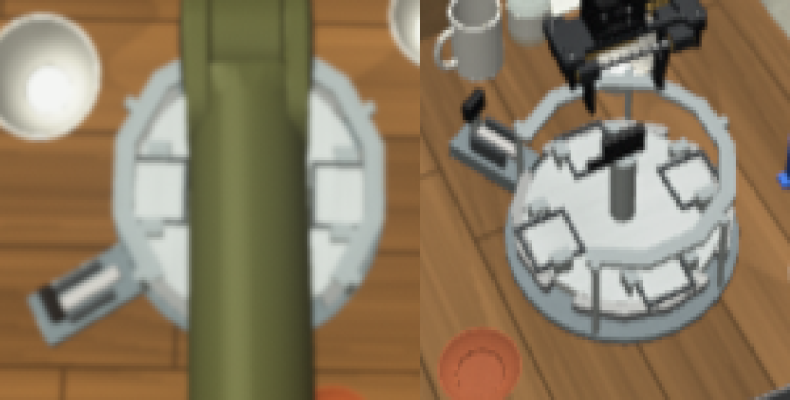

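The stations are square again and the handle points to the front. Next is the lock.

Request:
{"method": "jog_arm", "body": {
  "moves": [0.1,-0.06,0,0,0,-0.1,1,0.25,-0.16,0,0,0,-0.2,1,0.4,-0.26,0,0,0,-0.3,1,0.55,-0.36,0,0,0,-0.42,1,0.7,-0.45,0,0,0,-0.54,1,0.714,-0.463,0.1,0,0,-0.551,1,0.714,-0.463,0.3,0,0,-0.551,1,0.714,-0.463,0.3,0,0,-0.551,1]
}}

```text
time: 54.2
position: [0.4426, 0.3037, 0.138]
tool_rot: [-1.569, -2.719, 0.014]
ft_force: [0.5, -0.9, 0.7]
grip_width: 1.0
grip_force: 0.0
```

```bash
python3 - <<'E'
from h import *
plan((.446,.3057,.0755,30))
E
```

```text
t 54.2 pos [0.4426 0.3037 0.138 ] phi 30.0 w 1.0 gf 0.0 ft [ 0.5 -0.9  0.7]
(0.446, 0.3057, 0.0755, 30) -> [0.001 0.015 0.208] [-0.008  0.003  0.001]
```

Request:
{"method": "jog_arm", "body": {
  "moves": [0,0.01,0.1,0,0,0,1,0,0.01,0.205,0,0,0,1,0,0.01,0.205,0,0,0,-1,0,0.01,0.205,0,0,0,-1,0,0.01,0.205,0,0,0,-1,0,0.01,0.205,0,0,0,-1,0,0.01,0.205,0,0,0,-1,0,0.01,0.205,0,0,0,-1],
  "newtons": 30
}}

```text
time: 55.2
position: [0.4466, 0.3065, 0.08]
tool_rot: [-1.567, -2.72, 0.006]
ft_force: [-4.3, -2.2, 5.3]
grip_width: 0.456
grip_force: 30.0
```

Request:
{"method": "jog_arm", "body": {
  "moves": [0,0,0,0,0,0,-1,0,0,0,0,0,0,-1,-0.03,0,0,0,0,0,-1,-0.06,0,0,0,0,0,-1,-0.09,0,0,0,0,0,-1,-0.115,0,0,0,0,0,-1,-0.123,0,0,0,0,0,-1,-0.123,0,0,0,0,0,-1]
}}

```text
time: 56.2
position: [0.4641, 0.2761, 0.0801]
tool_rot: [-1.565, -2.718, 0.004]
ft_force: [-5.9, 0.1, 5.1]
grip_width: 0.457
grip_force: 30.0
```

```bash
python3 - <<'E'
from h import *
plan((.4635,.2755,.0755,30))
E
```

```text
t 56.2 pos [0.4641 0.2761 0.0801] phi 30.1 w 0.457 gf 30.0 ft [-5.9  0.1  5.1]
(0.4635, 0.2755, 0.0755, 30) -> [-0.001 -0.003  0.015] [-0.004 -0.003  0.002]
```

Request:
{"method": "jog_arm", "body": {
  "moves": [-0.01,0,0,0,0,0,-1,-0.015,0,0,0,0,0,-1,-0.015,0,0,0,0,0,-1,-0.005,0,0,0,0,0,-1,-0.005,0,0,0,0,0,1,-0.005,0,0,0,0,0,1,-0.005,0,0,0,0,0,1,-0.005,0,-0.03,0,0,0,1]
}}

```text
time: 57.2
position: [0.467, 0.2734, 0.0887]
tool_rot: [-1.569, -2.721, 0.003]
ft_force: [-0.4, 0.4, -0.8]
grip_width: 0.822
grip_force: 0.0
```

Request:
{"method": "jog_arm", "body": {
  "moves": [0,0,-0.15,0,0,0,1,0,0,-0.35,0,0,0,1,0,0,-0.5,0,0,0,1,0.15,0,-0.5,0,0,0,1,0.3,0,-0.5,0,0,0,1,0.45,0,-0.5,0,0,0,1,0.5,0,-0.5,0,0,0,1,0.5,0,-0.5,0,0,0,1]
}}

```text
time: 58.2
position: [0.3921, 0.404, 0.2391]
tool_rot: [1.566, 2.723, -0.001]
ft_force: [-0.5, -1.0, 0.6]
grip_width: 1.002
grip_force: 0.0
```

```bash
python3 - <<'E'
from h import *
plan()
t=snap('top');s=snap('side')
cv2.imwrite('pics/f1.png',cv2.resize(np.hstack([t['pixels'][90:300,150:430],s['pixels'][100:310,180:360]]),None,fx=1.7,fy=1.7,interpolation=3)[:,:,::-1])
g=s['pixels'].max(2)<75; m=np.zeros(g.shape,np.uint8); m[145:180,195:230]=g[145:180,195:230]
n,l,st,c=cv2.connectedComponentsWithStats(m); print([(c[i],st[i,4]) for i in range(1,n) if st[i,4]>15])
E
```

```text
t 58.2 pos [0.3921 0.404  0.2391] phi 30.2 w 1.002 gf 0.0 ft [-0.5 -1.   0.6]
[(array([216.24358974, 160.79487179]), np.int32(78)), (array([213.53061224, 170.3877551 ]), np.int32(49)), (array([209.93939394, 174.75757576]), np.int32(33))]
```

View pics/f1.png

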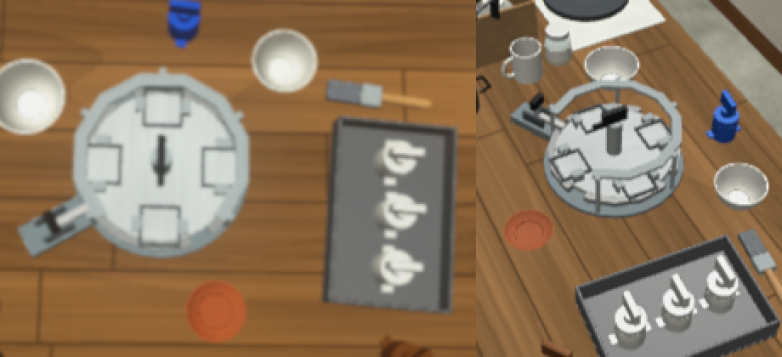

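The lock grip is back at its starting pixel, (216,161). The pointer faces the opening and all three canisters stand in the tub. I'll hand in.

```bash
python3 -c "
from bench import ctrl
print(ctrl.close_job())"
```

```text
the job is handed in; nothing more can be done
None
```

I handed the job in: all three canisters are standing in the wash tub, the empty carousel is back home with its lock fully in, and I did not touch the other things on the bench.

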